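# Swap three converter modules into their own test fixtures

### The job

The three power-converter modules sit in the wrong test fixtures: bring each one into the fixture of its own colour, parking one module on the empty dark pad in the meantime so that a fixture comes free. Each module must end up lying flat on its fixture's plate, its long sides along the longer fence, squared up snugly into the corner of the two fences. Leave the solder reel and the jar where they stand.

Things in the scene. Friction and masses are not known exactly. Their poses are not given: they have to be found in the camera images.
- red_module: Loose module with red finned heat sink (else all alike), 0.08 to 0.17 kg. Green board 50 (x) x 68 (y) mm, top 5 mm above its underside; mid on it the sink, a firm block 34 (x) x 44 (y) mm, from 5 to 30 mm up: grip across the 34. Ends (+y, -y) have parts up to 15 mm high. Origin: centre of underside, z up. Starts in a fixture of another colour, near its corner; either end may go first.
- blue_module: Loose module with blue finned heat sink (else all alike), 0.08 to 0.17 kg. Green board 50 (x) x 68 (y) mm, top 5 mm above its underside; mid on it the sink, a firm block 34 (x) x 44 (y) mm, from 5 to 30 mm up: grip across the 34. Ends (+y, -y) have parts up to 15 mm high. Origin: centre of underside, z up. Starts in a fixture of another colour, near its corner; either end may go first.
- yellow_module: Loose module with yellow finned heat sink (else all alike), 0.08 to 0.17 kg. Green board 50 (x) x 68 (y) mm, top 5 mm above its underside; mid on it the sink, a firm block 34 (x) x 44 (y) mm, from 5 to 30 mm up: grip across the 34. Ends (+y, -y) have parts up to 15 mm high. Origin: centre of underside, z up. Starts in a fixture of another colour, near its corner; either end may go first.
- red_fixture: Fixed fixture: grey plate 8 mm thick (x -50..36, y -57..45 mm), red strip in front, two red fences, tops 15 mm above bench, meeting at the +x +y corner; inner faces x = +25 (longer, along y) and y = +34 mm. Origin: on the bench, below the centre of a module touching both fences, z up. A seated module: underside 8 mm up, its x along this x (68 mm sides along the longer fence).
- blue_fixture: Fixed fixture: grey plate 8 mm thick (x -50..36, y -57..45 mm), blue strip in front, two blue fences, tops 15 mm above bench, meeting at the +x +y corner; inner faces x = +25 (longer, along y) and y = +34 mm. Origin: on the bench, below the centre of a module touching both fences, z up. A seated module: underside 8 mm up, its x along this x (68 mm sides along the longer fence).
- yellow_fixture: Fixed fixture: grey plate 8 mm thick (x -50..36, y -57..45 mm), yellow strip in front, two yellow fences, tops 15 mm above bench, meeting at the +x +y corner; inner faces x = +25 (longer, along y) and y = +34 mm. Origin: on the bench, below the centre of a module touching both fences, z up. A seated module: underside 8 mm up, its x along this x (68 mm sides along the longer fence).
- parking_pad: Fixed flat dark pad, 110 mm (x) x 120 mm (y) x 4 mm, with a thin grey border line and a brass stud in one corner; empty at the start. Origin: centre of its underside, on the bench, z up. A module parked on it has its underside 4 mm above the bench.
- solder_reel: Standing reel of solder wire with black flanges, 58 mm diameter, 36 mm high; loose; a bystander to leave alone. Origin: centre of the underside.
- lidded_jar: Upright jar with dark lid, 44 mm diameter, 96 mm high; loose; a bystander to leave alone. Origin: centre of the underside.

How it is judged:
By the outcome, as a careful person would: the job done as asked, in the order asked, and still so for the second after the job is handed in, with the robot touching nothing.
It also fails if it takes over 88 s, if anything falls off the work surface, if the arm or the gripper's body presses on something with over 40 N, if the wrist force passes 120 N, or if a joint passes its speed limit or range.

### The arm

A 6-joint arm with a two-finger parallel gripper is mounted at the origin on a cart in front of the work surface, level with it; the furniture and walls round the work are solid. World frame = base frame: x ahead of the robot, y to its left, z up, the work surface at z = 0. Lengths are in m, angles in rad, forces in N, time in s.
With the tool pointing down it reaches from about 0.35 to 0.85 m from the base axis. Payload 8.1 kg.
Tool frame: the origin (TCP) lies on the centre line of the jaws, within the pads' length; the fingertips stand 22 mm ahead of it and the grasp point (between the pads) lies 3 mm ahead of it; z points along the fingers, y is the line along which they close (so a half turn about z gives the same grasp; the last joint's range is limited). The gripper opens to 93 mm and grips with 3 to 60 N. Pads are 15 mm wide; open, the fingers measure 128 mm over their backs; the gripper's body (75 mm by 188 mm) begins 65 mm behind the grasp point.
Start: joints at [-0.085, 0.13, 1.488, -0, 1.523, -0.085], TCP at [0.6, 0, 0.241] pointing down, gripper open.
Joint ranges: [-2.96, 2.96], [-0.89, 2.26], [0.02, 2.5], [-1.34, 4.48], [0, 2.73], [-2.66, 2.66]. Speed limits (rad/s): [2.39, 2.39, 2.79, 3.14, 3.14, 3.14].

### API

Orientations are given as a rotation vector (axis times angle).
In Python, from plant import robot gives the robot as it stands.
- The arm moves only by the tool send_path, called after ">>>" as name(argument=value, ...) on one line, values as JSON. Schema: {"type":"object","properties":{"deltas":{"type":"array","items":{"type":"object","properties":{"jaw":{"type":"number"},"trans":{"type":"array","items":{"type":"number"},"minItems":3,"maxItems":3},"spin":{"type":"number"}},"additionalProperties":false,"required":["jaw"]},"minItems":1,"maxItems":20},"squeeze":{"type":"number"},"only":{"type":"string"},"quiet":{"type":"boolean"},"lines":{"type":"string"}},"required":["deltas"],"additionalProperties":false}. deltas is a list of rows, 1 to 20 of them, each an object with the fields jaw (the finger opening in m), trans (a list: dx, dy, dz in shares of the most that a row can go, 1 being 50 mm), spin (a turn about the tool's z in units of 0.05 rad); a field left out counts as zero (the opening has to be given); each row shifts and turns the commanded pose from where the row before left it, along the tool's axes as they then stand; what a row does not reach is not made up. A row lasts 1/10 s, in which the tool goes at most 0.05 m and 0.15 rad, less where a joint would pass 70% of its speed; a pose out of reach is approached as far as the arm can. The fingers move at their own pace and stop on an object; squeeze is the grip in N (left out, the last holds). Time passes only in rows, so rows that do not move let the fingers close. The tool returns the time, the measured TCP pose, the force, the opening and the grip force at its end. only (a regular expression) keeps the lines of the reply that match it, lines (a string "A,B") keeps lines A to B, and quiet returns only ok. Input that does not fit is refused with a message, and nothing moves.
- robot.read_state(): the state, without advancing time (a new reading comes with each control period).
- robot.read_camera(name): name is "scene" or "side" or "wrist"; returns a dict with "image" (384x512x3 uint8, red, green, blue), "fx", "fy", "cx", "cy" (pixels), "dist" ([k1, k2, p1, p2, k3] as OpenCV has them; the pictures are not rectified), "R" (3x3) and "t" (3): a world point X has camera coordinates R X + t. Camera axes: x right, y down, z forward; pixel columns grow to the right and rows downward; lengths in m; the calibration is good to about 2 mm. A picture is of the moment at which its call begins. There is no depth.
- robot.close_job(): hands the job in; it is judged then, once.
The state is a dict: "t": time; "q": joint angles; "dq": joint speeds; "joint_torque": joint torques, N m; "tool_pos": TCP position; "orientation": TCP orientation; "force": force on the tool from outside, world axes, zero at the start; "wrist_torque": the same for the moment, N m; "opening": finger opening in m; "gripper_force": force on a finger pad.
Only numpy, scipy, OpenCV 4.12 (cv2) and the standard library are available. Lean on these libraries where they do the work, as an engineer would, in place of code of your own. Each camera call takes 0.05 s, during which the arm holds its last target. There are 200 camera calls.

## Working session

There is one attempt and no reset: what is moved stays moved. The work goes in short steps, Python scripts to look and compute and a tool call to move; the robot and the scene stay as the last step left them, time stands still between calls to the robot, and variables do not carry over. Pictures are saved under pics/ and viewed, at most 17 in all, crops included, and the job is handed in when it is done.

```bash
ls; mkdir -p pics
```

Run:
```python
from plant import robot
import cv2
for n in("scene","side","wrist"):
    c=robot.read_camera(n); cv2.imwrite(f"pics/{n}0.png",c["image"][:,:,::-1]); print(n,c["fx"],c["dist"],c["R"],c["t"])
s=robot.read_state();print(s)
```

```text
pics
plant.py
scene 399.94672144465073 [-0.04589892  0.          0.          0.          0.        ] [[-0.76667671 -0.64158595 -0.02396427]
 [-0.26866986  0.35450574 -0.89562391]
 [ 0.58311519 -0.68021552 -0.44416611]] [0.45874468 0.18859193 0.67293673]
side 352.2818050803178 [0.02795193 0.         0.         0.         0.        ] [[ 0.99772555 -0.06717794 -0.00555459]
 [-0.04697536 -0.63384178 -0.77203491]
 [ 0.04834299  0.77053989 -0.63555585]] [-0.53283567  0.09858837  0.8451495 ]
wrist 301.68673740289495 [0.02008436 0.         0.         0.         0.        ] [[ 9.99999614e-01 -7.70677132e-04 -4.22473643e-04]
 [-6.34708965e-04 -9.65770494e-01  2.59397283e-01]
 [-6.07924133e-04 -2.59396915e-01 -9.65770610e-01]] [-0.59935373 -0.02853918  0.38967129]
{'t': 0.15, 'q': array([-8.53923366e-02,  1.30975420e-01,  1.48899652e+00,  5.72445184e-06,
        1.52299237e+00, -8.54029291e-02]), 'dq': array([ 0.00018837, -0.00078271, -0.00130983,  0.00214175,  0.00077429,
        0.00070181]), 'joint_torque': array([ 8.59073725e-05, -5.60473788e+01, -4.92333663e+01,  7.68201635e-02,
        3.05504061e-02, -1.41810942e-04]), 'tool_pos': array([5.99610494e-01, 6.23221489e-05, 2.39853630e-01]), 'orientation': array([-2.22068537e+00, -2.22070827e+00,  1.38070417e-03]), 'force': array([ 0.43884409, -0.20766674,  0.17861082]), 'wrist_torque': array([ 0.01531839,  0.02427427, -0.02783315]), 'gripper_force': 0.0, 'opening': 0.09308950302003927}
```

View pics/scene0.png

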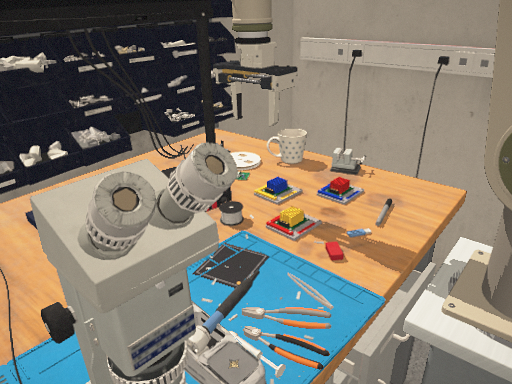

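View pics/side0.png

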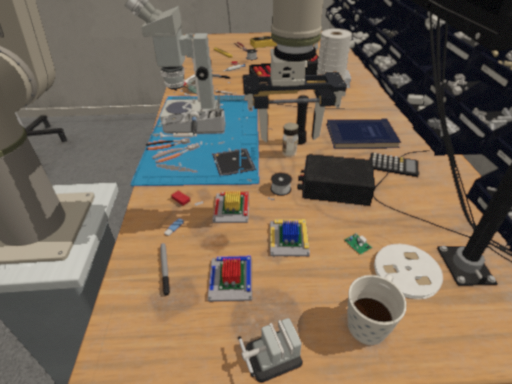

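View pics/wrist0.png

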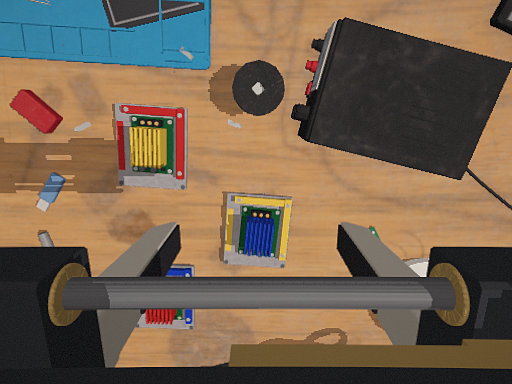

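Create h.py:
```python
import numpy as np,cv2
from plant import robot
from scipy.spatial.transform import Rotation as Ro
def cam(n):
    c=robot.read_camera(n); c["K"]=np.array([[c["fx"],0,c["cx"]],[0,c["fy"],c["cy"]],[0,0,1.]]); c["bgr"]=c["image"][:,:,::-1].copy(); return c
def unproj(c,px,z):
    u=cv2.undistortPoints(np.array(px,float).reshape(-1,1,2),c["K"],np.array(c["dist"]))[:,0]
    R=np.array(c["R"]);o=-R.T@c["t"]; d=np.c_[u,np.ones(len(u))]@R
    return o+d*((z-o[2])/d[:,2])[:,None]
def proj(c,X):
    return cv2.projectPoints(np.array(X,float).reshape(-1,1,3),cv2.Rodrigues(np.array(c["R"]))[0],np.array(c["t"],float),c["K"],np.array(c["dist"]))[0][:,0]
def state():
    s=robot.read_state(); M=Ro.from_rotvec(s["orientation"]).as_matrix()
    print("t",round(s["t"],2),"p",s["tool_pos"].round(4),"yaw of tool x",np.degrees(np.arctan2(M[1,0],M[0,0])).round(2),"tilt",(M[:,2]).round(4),"F",s["force"].round(1),"op",round(s["opening"],4)); return s,M
```

Run:
```python
from h import *
a=cv2.imread("pics/wrist0.png"); b=cv2.imread("pics/side0.png")
cv2.imwrite("pics/wz.png",np.hstack([cv2.resize(a[90:280,105:305],(800,600)[:1]*0 or (400,380),interpolation=2),cv2.resize(b[185:305,200:315],(364,380),interpolation=2)]))
c=cam("side");w=cam("wrist");_,M=state();print(M)
print("pad",unproj(c,[[212,150],[252,150],[259,175],[215,175]],.004))
print("reel",unproj(w,[[258,88]],.036),unproj(c,[[281,192]],0),"jar",unproj(c,[[289,155]],0),unproj(c,[[291,128]],.096))
print("modtops: Y B R",unproj(w,[[150,147],[259,237]],.03), unproj(c,[[232,198],[290,231],[232,268]],.03))
```

```text
t 0.25 p [0.5998 0.     0.2401] yaw of tool x 90.0 tilt [-9.e-04  1.e-04 -1.e+00] F [-0.  -0.1 -0.5] op 0.0933
[[ 3.05741176e-05  9.99999617e-01 -8.74179073e-04]
 [ 9.99999997e-01 -3.05135416e-05  6.93080278e-05]
 [ 6.92813270e-05 -8.74181189e-04 -9.99999616e-01]]
pad [[0.40768972 0.28996176 0.004     ]
 [0.53054936 0.28075965 0.004     ]
 [0.54369026 0.15410732 0.004     ]
 [0.42058837 0.16326014 0.004     ]]
reel [[0.59924277 0.09686053 0.036     ]] [[0.5974416  0.08142777 0.        ]] jar [[0.64139951 0.25112188 0.        ]] [[0.64189362 0.24695254 0.096     ]]
modtops: Y B R [[ 0.47343391  0.03218003  0.03      ]
 [ 0.60029791 -0.08109841  0.03      ]] [[ 0.46862987  0.03294776  0.03      ]
 [ 0.59710013 -0.08773663  0.03      ]
 [ 0.46711211 -0.17955423  0.03      ]]
```

View pics/wz.png

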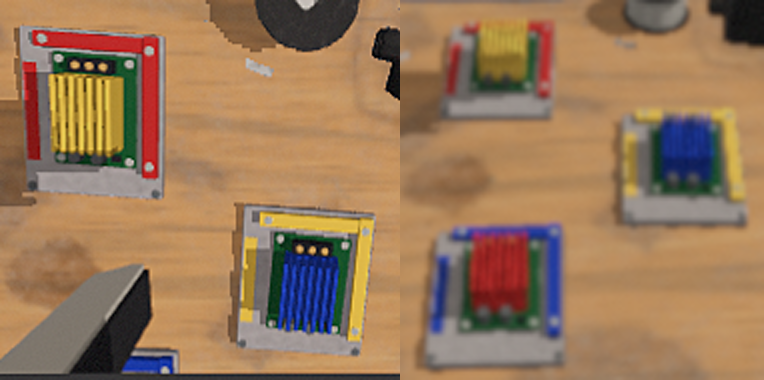

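The manual's scale: shifts go in shares of 50 mm and turns go in units of 0.05 rad. Converting my numbers, -0.04 m is -0.8, -0.03 m is -0.6.

>>> send_path(deltas=[{"jaw": 0.093,"trans": [-0.8,-0.6,-0.3]},{"jaw": 0.093,"trans": [-0.8,-0.6,-0.3]},{"jaw": 0.093,"trans": [-0.8,-0.6,-0.2]},{"jaw": 0.093},{"jaw": 0.093},{"jaw": 0.093}], squeeze=20)

```text
t: 0.85
tool_pos: [0.5133, -0.1152, 0.2788]
orientation: [-2.221, -2.221, -0.0]
force: [0.6, 0.1, -0.6]
opening: 0.093
gripper_force: 0.0
```

Run:
```python
from h import *
state();w=cam("wrist");cv2.imwrite("pics/w1.png",w["bgr"])
import pickle;pickle.dump(w,open("w1.pkl","wb"))
cv2.imwrite("pics/w1z.png",cv2.resize(w["bgr"],(800,600),interpolation=2))
```

```text
t 0.85 p [ 0.5133 -0.1152  0.2788] yaw of tool x 90.02 tilt [-3.e-04  6.e-04 -1.e+00] F [ 0.6  0.1 -0.6] op 0.093
```

View pics/w1z.png

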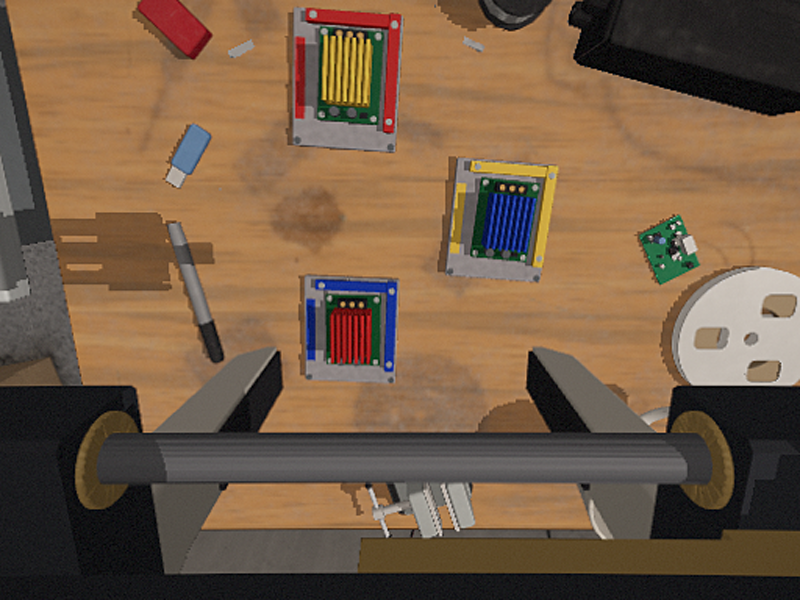

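Create fit.py:
```python
from h import *
from scipy.optimize import minimize
def box(x0,x1,y0,y1,z0,z1): return [[x,y,z] for x in(x0,x1) for y in(y0,y1) for z in(z0,z1)]
PLATE=np.array(box(-50,36,-57,45,0,8)+box(25,36,-50,45,8,15)+box(-36,36,34,45,8,15))/1e3
MOD=np.array(box(-25,25,-34,34,0,5)+box(-17,17,-22,22,5,30))/1e3
def place(P,p,z=0):
    c,s=np.cos(p[2]),np.sin(p[2]); return np.c_[P[:,0]*c-P[:,1]*s+p[0],P[:,0]*s+P[:,1]*c+p[1],P[:,2]+z]
def hull(c,P,p,z): return cv2.convexHull(proj(c,place(P,p,z)).astype(np.float32))
def fit(c,mask,P,p0,z,S=4):
    q=hull(c,P,p0,z)[:,0]; lo=np.floor(q.min(0)).astype(int)-8; hi=np.ceil(q.max(0)).astype(int)+8
    lo=np.maximum(lo,0); m=mask[lo[1]:hi[1],lo[0]:hi[0]].astype(np.uint8)
    cs,_=cv2.findContours(m,0,1); k=max(cs,key=cv2.contourArea); h=cv2.convexHull(k)
    f=np.zeros_like(m); cv2.fillPoly(f,[h],1); F=cv2.resize(f,None,fx=S,fy=S,interpolation=0).astype(float)
    def cost(p):
        g=np.zeros(F.shape,np.uint8); a=(hull(c,P,p,z)-lo+.5)*S-.5
        cv2.fillPoly(g,[np.round(a*16).astype(np.int32)],1,shift=4); return np.abs(F-g).sum()/F.sum()
    best=None
    for d in (0,.03,-.03):
        sim=np.array(p0)+np.array([[0,0,d],[.006,0,d],[0,.006,d],[.002,.002,d+.05]])
        r=minimize(cost,p0,method="Nelder-Mead",options=dict(initial_simplex=sim,xatol=1e-5,fatol=1e-5,maxiter=300))
        if best is None or r.fun<best.fun: best=r
    return best.x,best.fun
def draw(c,im,P,p,z,s,col=(255,0,255)):
    cv2.polylines(im,[np.round((hull(c,P,p,z)+.5)*s-.5).astype(np.int32)],True,col,1)
def masks(c):
    H=cv2.cvtColor(c["bgr"],cv2.COLOR_BGR2HSV).astype(int);h,s,v=H[...,0],H[...,1],H[...,2]
    green=(h>40)&(h<90)&(s>80)
    return dict(H=H,grey=(s<65),green=green,red=((h<5)|(h>172))&(s>180),yellow=(h>20)&(h<33)&(s>150),blue=(h>105)&(h<130)&(s>150))
```

Run:
```python
from fit import *
import pickle
w=pickle.load(open("w1.pkl","rb"));m=masks(w);H=m["H"]
print("wood",H[150,100],H[100,330],"plate",H[89,205],H[174,300])
S=1/1.5625
g=unproj(w,np.array([[345,80],[500,218],[350,328]])*S,.008)[:,:2];print(g)
im=cv2.resize(w["bgr"],None,fx=5,fy=5,interpolation=2);outs=[]
for f,k,p in zip(("red","yellow","blue"),("yellow","blue","red"),g):
    a=fit(w,m["grey"]|m["green"]|m[f]|m[k],PLATE,[*p,-.02],0)
    b=fit(w,m["green"]|m[k]&0,MOD,[*p,-.02],.008)
    print(f,a,"module",k,b,)
    draw(w,im,PLATE,a[0],0,5);draw(w,im,MOD,b[0],.008,5,(255,255,255))
    q=proj(w,[[*p,0]])[0]; x,y=(q*5).astype(int); y=max(y,240);outs.append(im[y-240:y+240,x-133*5//4-20:x+180][:, :360])
outs=[cv2.resize(o,(266,int(480*266/o.shape[1]))) for o in outs]
cv2.imwrite("pics/f1.png",np.hstack(outs))
```

```text
wood [ 15 151 120] [ 14 116 160] plate [  3  16 141] [  5  19 145]
[[ 0.46623544  0.03000687]
 [ 0.59718507 -0.07991376]
 [ 0.46375685 -0.18042525]]
red (array([ 0.47384385,  0.03297841, -0.07715234]), np.float64(0.02216889033517735)) module yellow (array([ 0.47023093,  0.03155504, -0.08196753]), np.float64(0.060700677392040644))
yellow (array([ 0.60284358, -0.07721404, -0.07281576]), np.float64(0.029461922215434738)) module blue (array([ 0.59915925, -0.08086038, -0.1049958 ]), np.float64(0.2005716463414634))
blue (array([ 0.47157728, -0.17798645, -0.05635671]), np.float64(0.018509316770186336)) module red (array([ 0.46681478, -0.18178835, -0.04292565]), np.float64(0.05819805194805195))
```

View pics/f1.png

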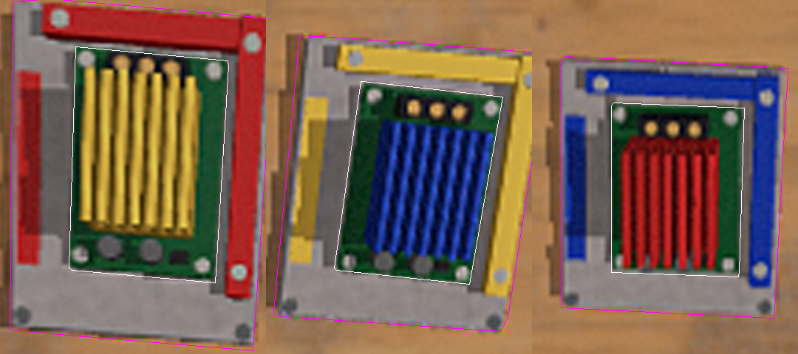

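Run:
```python
from fit import *
c=cam("side");m=masks(c)
for f,k,p in (("red","yellow",[.474,.033,-.077]),("yellow","blue",[.603,-.077,-.073]),("blue","red",[.4716,-.178,-.056])):
    a=fit(c,m["grey"]|m["green"]|m[f]|m[k],PLATE,p,0); b=fit(c,m["green"]|m[k],MOD,p,.008); print(f,a,k,b)
PAD=np.array(box(-55,55,-60,60,0,4))/1e3
dark=(m["H"][...,2]<90)
print("pad",fit(c,dark,PAD,[.4756,.222,-.07],0))
print("scope",unproj(c,[[165,133],[223,131],[222,105]],0).round(3))
im=cv2.resize(c["bgr"],None,fx=5,fy=5,interpolation=2); cv2.imwrite("pics/s1.png",im[130*5:130*5+600,170*5:170*5+800])
```

```text
red (array([0.46906006, 0.03518757, 0.004286  ]), np.float64(0.2108695652173913)) yellow (array([ 0.47017592,  0.03821073, -0.04435374]), np.float64(0.4085820895522388))
yellow (array([ 0.60255726, -0.07623361, -0.08370423]), np.float64(0.09673626787057939)) blue (array([ 0.59819639, -0.07696445, -0.02697277]), np.float64(0.39316860465116277))
blue (array([ 0.46955458, -0.17741632, -0.05077228]), np.float64(0.0360114404576183)) red (array([ 0.4616781 , -0.16501562,  0.00350445]), np.float64(1.0373659517426272))
pad (array([0.47131953, 0.230947  , 0.1752841 ]), np.float64(0.13874544349939247))
scope [[0.248 0.409 0.   ]
 [0.44  0.408 0.   ]
 [0.434 0.597 0.   ]]
```

View pics/s1.png

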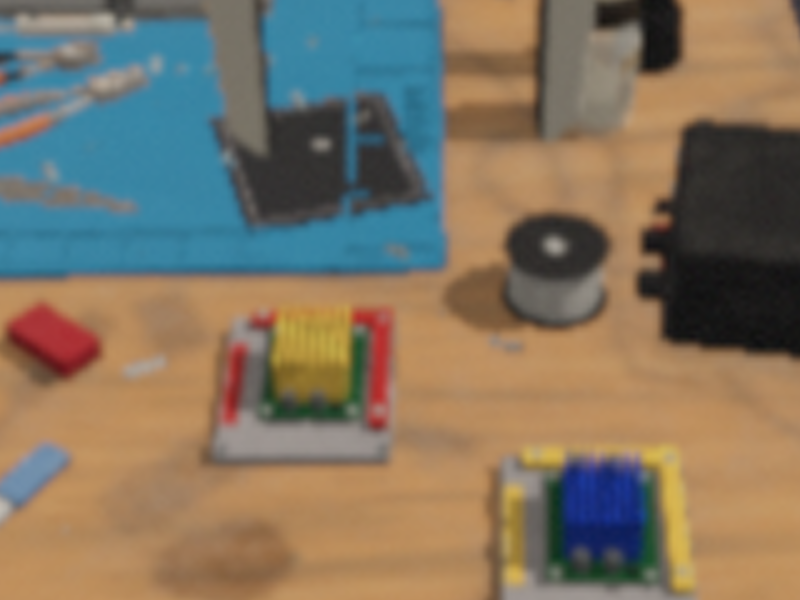

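In the tool's units: 0.04 m is 0.8, -0.03 m is -0.6, 0.05 rad is 1.

>>> send_path(deltas=[{"jaw": 0.07,"trans": [-0.6,-0.44,0.8],"spin": 1},{"jaw": 0.07,"trans": [-0.6,-0.4,0.8]},{"jaw": 0.07,"trans": [0,0,0.8]},{"jaw": 0.07,"trans": [0,0,0.8]},{"jaw": 0.07},{"jaw": 0.07},{"jaw": 0.07}], squeeze=20)

```text
t: 1.65
tool_pos: [0.4748, -0.1703, 0.128]
orientation: [2.273, 2.164, 0.002]
force: [0.3, -0.9, -0.0]
opening: 0.0697
gripper_force: 0.0
```

Run:
```python
from fit import *
state();w=cam("wrist");cv2.imwrite("pics/w2.png",w["bgr"])
c=cam("side")
print(unproj(c,[[172,88]],.2),"pad",unproj(c,[[213,154],[246.6,149],[255.6,169.4],[220,175],[233.8,161.9]],.004).round(3))
```

```text
t 1.65 p [ 0.4748 -0.1703  0.128 ] yaw of tool x 87.2 tilt [ 0.003  -0.0014 -1.    ] F [ 0.3 -0.9 -0. ] op 0.0697
[[0.31579528 0.30815124 0.2       ]] pad [[0.411 0.268 0.004]
 [0.514 0.288 0.004]
 [0.536 0.181 0.004]
 [0.435 0.162 0.004]
 [0.474 0.222 0.004]]
```

View pics/w2.png

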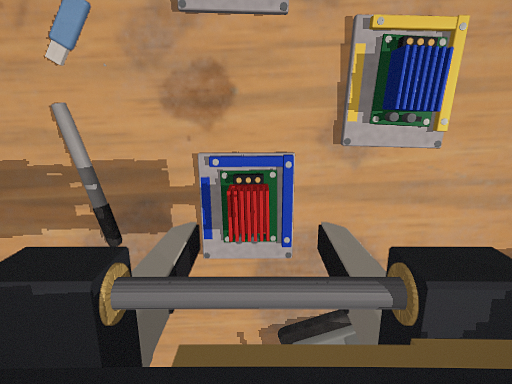

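Add to fit.py:
```python
def both(w,f,k,p,pm):
    m=masks(w)
    if f: print(f,"fixture",*fit(w,m["grey"]|m["green"]|m[f]|(m[k] if k else 0),PLATE,p,0))
    if k: print(k,"module",*fit(w,m["green"]|m[k],MOD,pm,.008))
def go(x,y,z,yaw):
    s,M=state(); d=M.T@(np.array([x,y,z])-s["tool_pos"]); a=np.arctan2(M[1,0],M[0,0])-np.pi/2-yaw
    print("need",d.round(4),"turn",round(a,3))
```

Run:
```python
from fit import *
w=cam("wrist")
both(w,"blue","red",[.4716,-.178,-.056],[.4668,-.1818,-.05])
both(w,"yellow","blue",[.603,-.077,-.073],[.6,-.08,-.1])
go(.4668,-.1818,.04,-.05)
```

```text
blue fixture [ 0.47072738 -0.177919   -0.04300771] 0.026017017420199375
red module [ 0.46604097 -0.18163456 -0.03582441] 0.027369281045751634
yellow fixture [ 0.60267344 -0.07903546 -0.07392568] 0.043454167235029324
blue module [ 0.59908572 -0.08151864 -0.09545673] 0.04123104549082203
t 1.8 p [ 0.4747 -0.1706  0.1278] yaw of tool x 87.17 tilt [ 0.0035 -0.0017 -1.    ] F [-0.2 -0.   0.4] op 0.0703
need [-0.0114 -0.0076  0.0878] turn 0.001
```

>>> send_path(deltas=[{"jaw": 0.065,"trans": [-0.224,-0.16,0.4]},{"jaw": 0.065,"trans": [0,0,0.6]},{"jaw": 0.065,"trans": [0,0,0.4]},{"jaw": 0.065,"trans": [0,0,0.24]},{"jaw": 0.065},{"jaw": 0.065},{"jaw": 0.065}])

```text
t: 2.5
tool_pos: [0.4657, -0.1815, 0.0451]
orientation: [2.274, 2.164, 0.001]
force: [-0.2, 0.3, 0.7]
opening: 0.0647
gripper_force: 0.0
```

```bash
python3 -c "
from fit import *;go(.4662,-.1817,.04,-.04)"
```

```text
t 2.5 p [ 0.4657 -0.1815  0.0451] yaw of tool x 87.14 tilt [ 0.0023 -0.0012 -1.    ] F [-0.2  0.3  0.7] op 0.0647
need [-0.0001  0.0005  0.0051] turn -0.01
```

Accurate. Grip and lift.

In the tool's units: 0.005 m is 0.1, -0.01 rad is -0.2.

>>> send_path(deltas=[{"jaw": 0.065,"trans": [0,0,0.1],"spin": -0.2},{"jaw": 0.03},{"jaw": 0.03},{"jaw": 0.03},{"jaw": 0.03},{"jaw": 0.03},{"jaw": 0.03}], squeeze=25)

```text
t: 3.2
tool_pos: [0.4646, -0.181, 0.0385]
orientation: [2.265, 2.176, 0.0]
force: [-0.8, -0.4, 0.1]
opening: 0.0335
gripper_force: 25.0
```

>>> send_path(deltas=[{"jaw": 0.03,"trans": [0,0,-0.4]},{"jaw": 0.03,"trans": [0,0,-0.8]},{"jaw": 0.03,"trans": [0,0,-0.8]},{"jaw": 0.03,"trans": [0,0,-0.6]},{"jaw": 0.03},{"jaw": 0.03}])

```text
t: 3.8
tool_pos: [0.4648, -0.1811, 0.1687]
orientation: [2.265, 2.176, 0.001]
force: [-0.6, 1.1, -1.2]
opening: 0.0339
gripper_force: 25.0
```

```bash
python3 -c "
from fit import *;go(.468,.22,.16,.1)"
```

```text
t 3.8 p [ 0.4648 -0.1811  0.1687] yaw of tool x 87.71 tilt [ 1.1e-03 -6.0e-04 -1.0e+00] F [-0.6  1.1 -1.2] op 0.0339
need [ 0.4009 -0.0128  0.0085] turn -0.14
```

In the tool's units: 0.045 m is 0.9.

>>> send_path(deltas=[{"jaw": 0.03,"trans": [0.9,0,0]},{"jaw": 0.03,"trans": [0.9,0,0]},{"jaw": 0.03,"trans": [0.9,0,0]},{"jaw": 0.03,"trans": [0.9,0,0]},{"jaw": 0.03,"trans": [0.9,0,0]},{"jaw": 0.03},{"jaw": 0.03}])

```text
t: 4.5
tool_pos: [0.4721, 0.0447, 0.1663]
orientation: [-2.261, -2.178, 0.004]
force: [-0.6, -0.3, -1.4]
opening: 0.0339
gripper_force: 25.0
```

```bash
python3 - <<'E'
from fit import *
s,c=cam("scene"),cam("side")
P=[]
for C in(s,c):P.append(C["R"].__class__(C["R"]) if 0 else np.c_[np.array(C["R"]),C["t"]])
def tri(a,b):
    u=[cv2.undistortPoints(np.array(x,float).reshape(1,1,2),C["K"],np.array(C["dist"])).reshape(2,1) for C,x in((s,a),(c,b))]
    X=cv2.triangulatePoints(P[0],P[1],*u)[:,0];return (X[:3]/X[3]).round(3)
print("lens bottom",tri([145,375],[172,88]),"eyepiece",tri([215,160],[147,10]),tri([125,195],[132,3]))
print([unproj(s,[[240,330]],z).round(3) for z in(0,.1,.2)])
go(.468,.22,.16,-.04)
cv2.imwrite("pics/s2.png",np.vstack([c["bgr"][:250,80:420],s["bgr"][120:,0:340]]))
E
```

```text
lens bottom [0.285 0.537 0.11 ] eyepiece [0.251 0.465 0.356] [0.201 0.572 0.364]
[array([[0.344, 0.347, 0.   ]]), array([[0.274, 0.418, 0.1  ]]), array([[0.204, 0.488, 0.2  ]])]
t 4.6 p [0.4727 0.043  0.167 ] yaw of tool x 87.69 tilt [-2.4e-03 -5.0e-04 -1.0e+00] F [ 0.7  0.1 -1.6] op 0.0337
need [ 0.1766 -0.0118  0.0069] turn -0.0
```

View pics/s2.png

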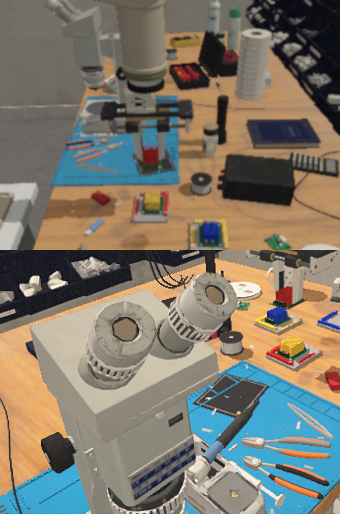

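In the tool's units: 0.04 m is 0.8, 0.03 m is 0.6.

>>> send_path(deltas=[{"jaw": 0.03,"trans": [0.8,-0.06,0]},{"jaw": 0.03,"trans": [0.8,-0.06,0]},{"jaw": 0.03,"trans": [0.8,-0.06,0]},{"jaw": 0.03,"trans": [0.8,-0.06,0.4]},{"jaw": 0.03,"trans": [0.24,0,0.6]},{"jaw": 0.03,"trans": [0,0,0.6]},{"jaw": 0.03,"trans": [0,0,0.4]},{"jaw": 0.03},{"jaw": 0.03},{"jaw": 0.03}])

```text
t: 5.6
tool_pos: [0.4698, 0.2157, 0.07]
orientation: [2.266, 2.174, 0.003]
force: [0.8, 0.6, -1.2]
opening: 0.0337
gripper_force: 25.0
```

```bash
python3 -c "
from fit import *;go(.468,.215,.035,-.04)"
```

```text
t 5.6 p [0.4698 0.2157 0.07  ] yaw of tool x 87.62 tilt [ 2.1e-03  7.0e-04 -1.0e+00] F [ 0.8  0.6 -1.2] op 0.0337
need [-0.0008 -0.0018  0.035 ] turn -0.002
```

>>> send_path(deltas=[{"jaw": 0.03,"trans": [0,0,0.4]},{"jaw": 0.03,"trans": [0,0,0.24]},{"jaw": 0.03,"trans": [0,0,0.06]},{"jaw": 0.03,"trans": [0,0,0.02]},{"jaw": 0.03}])

```text
t: 6.1
tool_pos: [0.469, 0.2161, 0.0343]
orientation: [2.265, 2.176, 0.001]
force: [-4.4, -1.8, 10.0]
opening: 0.0339
gripper_force: 25.0
```

>>> send_path(deltas=[{"jaw": 0.07},{"jaw": 0.07},{"jaw": 0.07,"trans": [0,0,-0.2]},{"jaw": 0.07,"trans": [0,0,-0.6]},{"jaw": 0.07,"trans": [0,0,-0.9]},{"jaw": 0.07,"trans": [0,0,-0.9]},{"jaw": 0.07},{"jaw": 0.07}])

```text
t: 6.9
tool_pos: [0.4696, 0.2166, 0.1648]
orientation: [2.264, 2.175, 0.006]
force: [0.1, -0.4, -0.7]
opening: 0.0704
gripper_force: 0.0
```

```bash
python3 -c "
from fit import *;w=cam('wrist');both(w,'red','yellow',[.474,.033,-.077],[.4703,.0316,-.08]) if 0 else 0
go(.599,-.0812,.14,-.09)"
```

```text
t 6.95 p [0.4685 0.2162 0.1628] yaw of tool x 87.71 tilt [ 8.e-04  3.e-04 -1.e+00] F [-0.2  0.  -1.2] op 0.0701
need [-0.292   0.1423  0.0229] turn 0.05
```

In the tool's units: -0.042 m is -0.84, -0.04 m is -0.8, 0.05 rad is 1.

>>> send_path(deltas=[{"jaw": 0.065,"trans": [-0.84,0.4,0],"spin": 1},{"jaw": 0.065,"trans": [-0.84,0.4,0]},{"jaw": 0.065,"trans": [-0.84,0.4,0]},{"jaw": 0.065,"trans": [-0.84,0.4,0]},{"jaw": 0.065,"trans": [-0.84,0.4,0]},{"jaw": 0.065,"trans": [-0.84,0.4,0]},{"jaw": 0.065,"trans": [-0.8,0.42,0.4]},{"jaw": 0.065,"trans": [0,0,0.2]},{"jaw": 0.065},{"jaw": 0.065}])

```text
t: 7.95
tool_pos: [0.5835, -0.0854, 0.131]
orientation: [-2.317, -2.118, 0.002]
force: [0.5, 0.4, 0.5]
opening: 0.065
gripper_force: 0.0
```

```bash
python3 -c "
from fit import *
w=cam('wrist');both(w,'yellow','blue',[.603,-.078,-.073],[.6,-.081,-.09])
go(.599,-.0812,.0385,-.09)"
```

```text
yellow fixture [ 0.60471264 -0.07767369 -0.07612131] 0.09652411617253004
blue module [ 0.59966314 -0.08140849 -0.09821519] 0.022975696140693697
t 8.0 p [ 0.5841 -0.0852  0.132 ] yaw of tool x 84.91 tilt [-1.3e-03  7.0e-04 -1.0e+00] F [-0.4  0.5 -0.2] op 0.065
need [0.0052 0.0146 0.0935] turn 0.001
```

>>> send_path(deltas=[{"jaw": 0.065,"trans": [0.1,0.296,0.2],"spin": 0.14},{"jaw": 0.065,"trans": [0,0,0.6]},{"jaw": 0.065,"trans": [0,0,0.6]},{"jaw": 0.065,"trans": [0,0,0.36]},{"jaw": 0.065,"trans": [0,0,0.06]},{"jaw": 0.065},{"jaw": 0.065}])

```text
t: 8.7
tool_pos: [0.6012, -0.0824, 0.0435]
orientation: [2.324, 2.111, 0.003]
force: [0.5, 1.7, 0.3]
opening: 0.065
gripper_force: 0.0
```

```bash
python3 -c "
from fit import *
go(.5994,-.0814,.0385,-.097)"
```

```text
t 8.7 p [ 0.6012 -0.0824  0.0435] yaw of tool x 84.49 tilt [ 2.8e-03 -6.0e-04 -1.0e+00] F [0.5 1.7 0.3] op 0.065
need [ 0.0009 -0.0019  0.005 ] turn 0.001
```

>>> send_path(deltas=[{"jaw": 0.065,"trans": [0.02,-0.03,0.1]},{"jaw": 0.03},{"jaw": 0.03},{"jaw": 0.03},{"jaw": 0.03},{"jaw": 0.03},{"jaw": 0.03}], squeeze=25)

```text
t: 9.4
tool_pos: [0.5983, -0.0817, 0.0363]
orientation: [-2.326, -2.111, 0.001]
force: [-0.1, -0.7, 1.9]
opening: 0.034
gripper_force: 25.0
```

>>> send_path(deltas=[{"jaw": 0.03,"trans": [0,0,-0.4]},{"jaw": 0.03,"trans": [0,0,-0.8]},{"jaw": 0.03,"trans": [0,0,-0.8]},{"jaw": 0.03,"trans": [0,0,-0.2]},{"jaw": 0.03},{"jaw": 0.03},{"jaw": 0.03}])

```text
t: 10.1
tool_pos: [0.5969, -0.0813, 0.1436]
orientation: [-2.324, -2.109, 0.004]
force: [0.1, 0.4, -1.0]
opening: 0.034
gripper_force: 25.0
```

```bash
python3 -c "
from fit import *;
w=cam('wrist');both(w,'yellow','blue',[.603,-.078,-.073],[.6,-.081,-.09])
go(.467,-.182,.13,-.048)"
```

```text
yellow fixture [ 0.60375126 -0.07817893 -0.06978398] 0.19827513316986556
blue module [ 0.59818344 -0.10678203 -0.06176581] 0.26187397931409906
t 10.15 p [ 0.597  -0.0813  0.1437] yaw of tool x 84.44 tilt [-4.1e-03  9.0e-04 -1.0e+00] F [ 0.4 -0.3 -0.7] op 0.0341
need [-0.1128 -0.1196  0.0142] turn -0.049
```

In the tool's units: -0.025 m is -0.5, -0.022 m is -0.44, -0.046 rad is -0.92.

>>> send_path(deltas=[{"jaw": 0.03,"trans": [-0.36,-0.5,0],"spin": -0.92},{"jaw": 0.03,"trans": [-0.36,-0.5,0]},{"jaw": 0.03,"trans": [-0.36,-0.5,0]},{"jaw": 0.03,"trans": [-0.36,-0.5,0]},{"jaw": 0.03,"trans": [-0.36,-0.44,0]},{"jaw": 0.03,"trans": [-0.36,0,0]},{"jaw": 0.03},{"jaw": 0.03},{"jaw": 0.03}])

```text
t: 11.05
tool_pos: [0.4704, -0.1813, 0.1458]
orientation: [-2.276, -2.164, 0.0]
force: [-0.5, 0.3, -1.5]
opening: 0.0336
gripper_force: 25.0
```

Run:
```python
from fit import *
w=cam('wrist');m=masks(w)
p=[.4707,-.1779,-.048]
a=fit(w,m["grey"]|m["blue"],PLATE,p,0);print(a)
go(.467,-.182,.0445,-.05)
im=cv2.resize(w["bgr"],None,fx=3,fy=3,interpolation=2)
draw(w,im,PLATE,a[0],0,3);F=np.array(box(-30,25,-50,34,8,8))/1e3;draw(w,im,F,a[0],0,3,(255,255,255))
cv2.imwrite("pics/w3.png",im[350:950,400:1200])
```

```text
(array([ 0.47108868, -0.17862535, -0.04212772]), np.float64(0.18132194007556454))
t 11.1 p [ 0.4705 -0.1813  0.1459] yaw of tool x 87.12 tilt [-7.e-04  7.e-04 -1.e+00] F [ 0.6  0.1 -0.9] op 0.034
need [-0.001  -0.0034  0.1014] turn -0.0
```

View pics/w3.png

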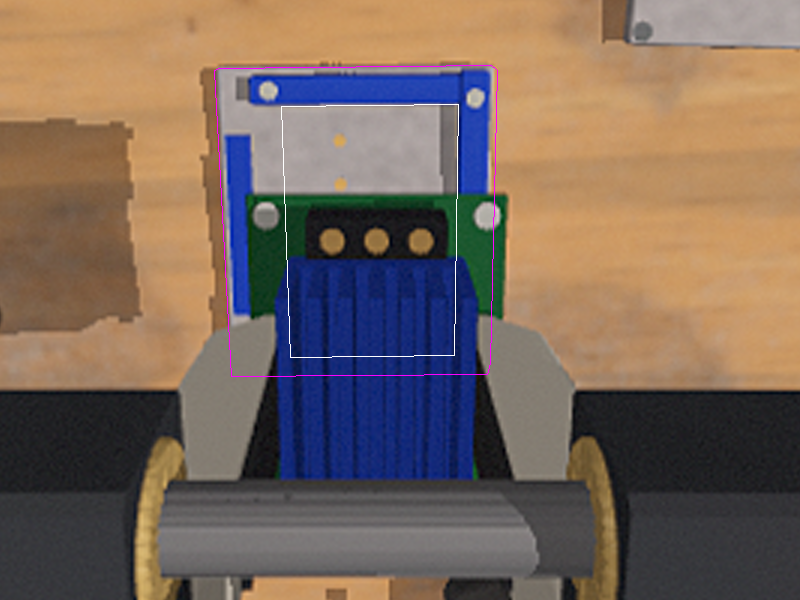

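>>> send_path(deltas=[{"jaw": 0.03,"trans": [-0.02,-0.068,0.6]},{"jaw": 0.03,"trans": [0,0,0.6]},{"jaw": 0.03,"trans": [0,0,0.5]},{"jaw": 0.03,"trans": [0,0,0.28]},{"jaw": 0.03},{"jaw": 0.03},{"jaw": 0.03}])

```text
t: 11.8
tool_pos: [0.4683, -0.1834, 0.0491]
orientation: [2.275, 2.163, 0.001]
force: [-0.5, 0.2, -0.7]
opening: 0.0336
gripper_force: 25.0
```

```bash
python3 -c "
from fit import *;go(.467,-.182,.037,-.047)"
```

```text
t 11.8 p [ 0.4683 -0.1834  0.0491] yaw of tool x 87.1 tilt [ 0.0023 -0.0012 -1.    ] F [-0.5  0.2 -0.7] op 0.0336
need [ 0.0013 -0.0014  0.0121] turn -0.004
```

In the tool's units: 0.007 m is 0.14, 0.003 m is 0.06, -0.004 rad is -0.08.

>>> send_path(deltas=[{"jaw": 0.03,"trans": [0.02,-0.02,0.14],"spin": -0.08},{"jaw": 0.03,"trans": [0,0,0.06]},{"jaw": 0.03,"trans": [0,0,0.03]},{"jaw": 0.03},{"jaw": 0.03}])

```text
t: 12.3
tool_pos: [0.466, -0.1818, 0.0362]
orientation: [-2.273, -2.169, 0.0]
force: [-2.8, 0.1, 4.5]
opening: 0.034
gripper_force: 25.0
```

```bash
python3 -c "
from fit import *;go(.467,-.182,.037,-.047)"
```

```text
t 12.3 p [ 0.466  -0.1818  0.0362] yaw of tool x 87.31 tilt [-1.e-04  1.e-04 -1.e+00] F [-2.8  0.1  4.5] op 0.034
need [-0.0001  0.001  -0.0008] turn -0.0
```

In the tool's units: 0.002 m is 0.04, 0.001 m is 0.02.

>>> send_path(deltas=[{"jaw": 0.03,"trans": [0,0.04,0]},{"jaw": 0.03,"trans": [0,0.02,0]},{"jaw": 0.03,"trans": [0,0.02,0]},{"jaw": 0.03}])

```text
t: 12.7
tool_pos: [0.4703, -0.1823, 0.0363]
orientation: [2.273, 2.168, -0.0]
force: [-2.3, 0.2, 5.3]
opening: 0.0337
gripper_force: 25.0
```

>>> send_path(deltas=[{"jaw": 0.03,"trans": [0,0.02,0]},{"jaw": 0.03}])

```text
t: 12.9
tool_pos: [0.4708, -0.1823, 0.0362]
orientation: [-2.273, -2.168, 0.001]
force: [-5.6, 0.2, 7.9]
opening: 0.0338
gripper_force: 25.0
```

>>> send_path(deltas=[{"jaw": 0.03,"trans": [0.02,0,0]},{"jaw": 0.03,"trans": [0.02,0,0]},{"jaw": 0.03}])

```text
t: 13.2
tool_pos: [0.4708, -0.1812, 0.0362]
orientation: [2.272, 2.168, -0.003]
force: [-5.8, -4.0, 4.9]
opening: 0.0337
gripper_force: 25.0
```

```bash
python3 -c "
from fit import *;go(.4711,-.1782,.037,-.047)"
```

```text
t 13.2 p [ 0.4708 -0.1812  0.0362] yaw of tool x 87.31 tilt [-6.0e-04 -1.9e-03 -1.0e+00] F [-5.8 -4.   4.9] op 0.0337
need [ 0.003   0.0002 -0.0008] turn 0.0
```

>>> send_path(deltas=[{"jaw": 0.03,"trans": [0.02,0,0]},{"jaw": 0.03,"trans": [0.02,0,0]},{"jaw": 0.03}])

```text
t: 13.5
tool_pos: [0.4709, -0.1793, 0.0362]
orientation: [2.272, 2.168, -0.003]
force: [-6.0, -3.6, 5.3]
opening: 0.0338
gripper_force: 25.0
```

>>> send_path(deltas=[{"jaw": 0.03,"trans": [0.02,0.01,0]},{"jaw": 0.03}])

```text
t: 13.7
tool_pos: [0.471, -0.1787, 0.0363]
orientation: [2.273, 2.168, -0.005]
force: [-8.0, -6.5, 8.7]
opening: 0.0336
gripper_force: 25.0
```

>>> send_path(deltas=[{"jaw": 0.03,"trans": [0.02,0.01,0]},{"jaw": 0.03}])

```text
t: 13.9
tool_pos: [0.4711, -0.1781, 0.0363]
orientation: [2.273, 2.168, -0.006]
force: [-12.0, -10.1, 9.8]
opening: 0.0338
gripper_force: 25.0
```

>>> send_path(deltas=[{"jaw": 0.03,"trans": [0.02,0,0]},{"jaw": 0.03}])

```text
t: 14.1
tool_pos: [0.4711, -0.178, 0.0364]
orientation: [2.272, 2.167, -0.008]
force: [-11.5, -12.4, 7.8]
opening: 0.0336
gripper_force: 25.0
```

>>> send_path(deltas=[{"jaw": 0.03,"trans": [0.02,0,0]},{"jaw": 0.03}])

```text
t: 14.3
tool_pos: [0.4711, -0.1778, 0.0365]
orientation: [2.271, 2.167, -0.009]
force: [-11.8, -17.7, 6.8]
opening: 0.0335
gripper_force: 25.0
```

>>> send_path(deltas=[{"jaw": 0.05},{"jaw": 0.05},{"jaw": 0.05}])

```text
t: 14.6
tool_pos: [0.4672, -0.1754, 0.0357]
orientation: [-2.268, -2.164, 0.014]
force: [-35.4, -5.9, 29.8]
opening: 0.0485
gripper_force: 23.2
```

>>> send_path(deltas=[{"jaw": 0.055,"trans": [0,-0.02,-0.4]},{"jaw": 0.055,"trans": [0,0,-0.6]},{"jaw": 0.055,"trans": [0.4,0,-0.9]},{"jaw": 0.055,"trans": [0.6,0,-0.4]},{"jaw": 0.055,"trans": [0.6,0,0]},{"jaw": 0.055},{"jaw": 0.055}])

```text
t: 15.3
tool_pos: [0.4752, -0.0938, 0.1507]
orientation: [2.271, 2.17, 0.0]
force: [0.0, -0.4, -0.3]
opening: 0.0548
gripper_force: 0.0
```

```bash
python3 - <<'E'
from fit import *
state();w=cam('wrist');both(w,'blue','blue',[.4711,-.178,-.047],[.4711,-.178,-.047])
im=cv2.resize(w["bgr"],None,fx=3,fy=3,interpolation=2)
q=(proj(w,[[.4711,-.178,0]])[0]*3).astype(int);y0=max(q[1]-220,0);cv2.imwrite("pics/w4.png",im[y0:y0+440,q[0]-220:q[0]+220])
E
```

```text
t 15.3 p [ 0.4752 -0.0938  0.1507] yaw of tool x 87.41 tilt [ 2.e-04 -2.e-04 -1.e+00] F [ 0.  -0.4 -0.3] op 0.0548
blue fixture [ 0.46651412 -0.17743783 -0.0764672 ] 0.1769750226039783
blue module [ 0.47637949 -0.15096043 -0.05250967] 0.2160179892400807
```

View pics/w4.png

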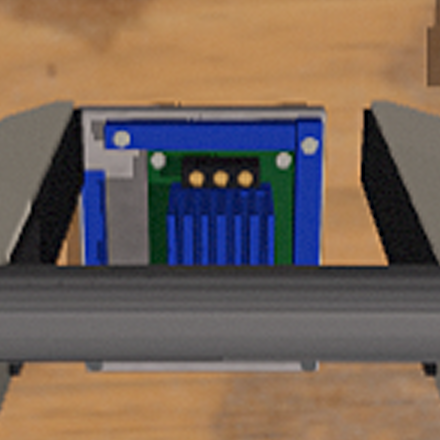

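In the tool's units: -0.045 m is -0.9, -0.01 m is -0.2.

>>> send_path(deltas=[{"jaw": 0.065,"trans": [-0.9,0,-0.2]},{"jaw": 0.065,"trans": [-0.9,0,0]},{"jaw": 0.065},{"jaw": 0.065}])

```text
t: 15.75
tool_pos: [0.4702, -0.1856, 0.1601]
orientation: [-2.276, -2.164, 0.001]
force: [0.1, -0.2, -0.2]
opening: 0.0651
gripper_force: 0.0
```

```bash
python3 - <<'E'
from fit import *
state();w=cam('wrist');both(w,'blue','blue',[.4711,-.178,-.047],[.4711,-.178,-.047])
m=masks(w);print("green only",fit(w,m["green"],MOD,[.4711,-.178,-.047],.008))
im=cv2.resize(w["bgr"],None,fx=5,fy=5,interpolation=2)
q=(proj(w,[[.4711,-.178,0]])[0]*5).astype(int);cv2.imwrite("pics/w5.png",im[q[1]-300:q[1]+300,q[0]-300:q[0]+300])
E
```

```text
t 15.75 p [ 0.4702 -0.1856  0.1601] yaw of tool x 87.1 tilt [-1.2e-03  8.0e-04 -1.0e+00] F [ 0.1 -0.2 -0.2] op 0.0651
blue fixture [ 0.47065213 -0.17742841 -0.03722063] 0.02201645479386955
blue module [ 0.47319222 -0.17029386 -0.02642061] 0.31305695466873307
green only (array([ 0.47093979, -0.17798213, -0.03778696]), np.float64(0.024713572267920095))
```

View pics/w5.png

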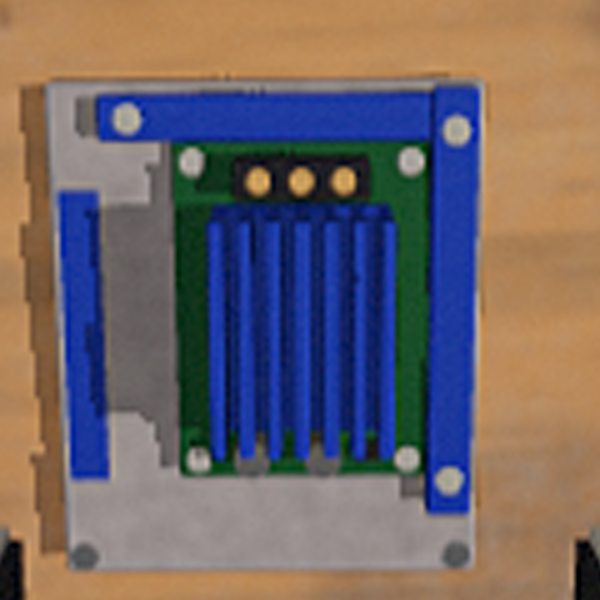

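>>> send_path(deltas=[{"jaw": 0.065,"trans": [0.88,0,0],"spin": 0.6},{"jaw": 0.065,"trans": [0.88,0,0]},{"jaw": 0.065,"trans": [0.88,0,0]},{"jaw": 0.065,"trans": [0.88,0,0]},{"jaw": 0.065,"trans": [0.88,0,0.4]},{"jaw": 0.065,"trans": [0,0,0.2]},{"jaw": 0.065},{"jaw": 0.065}])

```text
t: 16.6
tool_pos: [0.4861, 0.0352, 0.1307]
orientation: [-2.304, -2.135, 0.001]
force: [-0.1, 0.5, 0.8]
opening: 0.0651
gripper_force: 0.0
```

```bash
python3 -c "
from fit import *
w=cam('wrist');both(w,'red','yellow',[.474,.033,-.07],[.4703,.0316,-.075])
m=masks(w);print(fit(w,m['green'],MOD,[.4703,.0316,-.075],.008))
go(.4702,.0316,.042,-.075)"
```

```text
red fixture [ 0.47259103  0.03350751 -0.06591051] 0.11636816029463347
yellow module [ 0.46961861  0.03090866 -0.08195865] 0.04077055230338508
(array([ 0.46961861,  0.03090866, -0.08195865]), np.float64(0.04077055230338508))
t 16.65 p [0.4866 0.0347 0.1313] yaw of tool x 85.56 tilt [ 1.e-04 -2.e-04 -1.e+00] F [-0.1 -0.8  0.1] op 0.0651
need [-0.0044 -0.0161  0.0893] turn -0.003
```

In the tool's units: -0.0165 m is -0.33, -0.0049 m is -0.098, 0.004 rad is 0.08.

>>> send_path(deltas=[{"jaw": 0.065,"trans": [-0.098,-0.33,0.4],"spin": 0.08},{"jaw": 0.065,"trans": [0,0,0.6]},{"jaw": 0.065,"trans": [0,0,0.5]},{"jaw": 0.065,"trans": [0,0,0.2]},{"jaw": 0.065},{"jaw": 0.065},{"jaw": 0.065}])

```text
t: 17.35
tool_pos: [0.4712, 0.0315, 0.0476]
orientation: [2.309, 2.128, 0.003]
force: [-0.9, -0.5, 0.1]
opening: 0.0649
gripper_force: 0.0
```

```bash
python3 -c "
from fit import *
go(.4698,.0311,.041,-.08)"
```

```text
t 17.35 p [0.4712 0.0315 0.0476] yaw of tool x 85.34 tilt [ 2.7e-03 -1.0e-04 -1.0e+00] F [-0.9 -0.5  0.1] op 0.0649
need [-0.0005 -0.0014  0.0066] turn -0.001
```

In the tool's units: 0.005 m is 0.1, -0.001 m is -0.02.

>>> send_path(deltas=[{"jaw": 0.065,"trans": [-0.01,-0.02,0.1]},{"jaw": 0.03},{"jaw": 0.03},{"jaw": 0.03},{"jaw": 0.03},{"jaw": 0.03},{"jaw": 0.03}], squeeze=25)

```text
t: 18.05
tool_pos: [0.4688, 0.0314, 0.041]
orientation: [2.309, 2.13, 0.0]
force: [0.5, 0.9, 1.3]
opening: 0.0339
gripper_force: 25.0
```

>>> send_path(deltas=[{"jaw": 0.03,"trans": [0,0,-0.4]},{"jaw": 0.03,"trans": [0,0,-0.8]},{"jaw": 0.03,"trans": [0,0,-0.8]},{"jaw": 0.03,"trans": [0,0,-0.2]},{"jaw": 0.03},{"jaw": 0.03},{"jaw": 0.03}])

```text
t: 18.75
tool_pos: [0.4672, 0.0314, 0.1485]
orientation: [-2.308, -2.128, 0.004]
force: [-0.1, 0.3, -2.7]
opening: 0.0336
gripper_force: 25.0
```

```bash
python3 -c "
from fit import *;
go(.597,-.086,.145,-.075)"
```

```text
t 18.75 p [0.4672 0.0314 0.1485] yaw of tool x 85.36 tilt [-3.9e-03  2.0e-04 -1.0e+00] F [-0.1  0.3 -2.7] op 0.0336
need [-0.1065  0.1389  0.003 ] turn -0.006
```

>>> send_path(deltas=[{"jaw": 0.03,"trans": [-0.4,0.56,0],"spin": -0.12},{"jaw": 0.03,"trans": [-0.42,0.56,0]},{"jaw": 0.03,"trans": [-0.44,0.56,0]},{"jaw": 0.03,"trans": [-0.44,0.56,0]},{"jaw": 0.03,"trans": [-0.44,0.52,0]},{"jaw": 0.03},{"jaw": 0.03},{"jaw": 0.03}])

```text
t: 19.55
tool_pos: [0.5969, -0.0851, 0.1494]
orientation: [-2.301, -2.135, 0.002]
force: [0.1, -0.1, -1.3]
opening: 0.0334
gripper_force: 25.0
```

Run:
```python
from fit import *
w=cam('wrist')
go(.5985,-.082,.05,-.075)
im=cv2.resize(w["bgr"],None,fx=3,fy=3,interpolation=2)
p=[.603,-.078,-.075]
draw(w,im,PLATE,p,0,3);F=np.array(box(-30,25,-50,34,8,8))/1e3;draw(w,im,F,p,0,3,(255,255,255))
q=(proj(w,[[*p[:2],0]])[0]*3).astype(int);cv2.imwrite("pics/w6.png",im[q[1]-250:q[1]+150,q[0]-250:q[0]+250])
```

```text
t 19.6 p [ 0.5971 -0.085   0.1499] yaw of tool x 85.74 tilt [-1.9e-03  7.0e-04 -1.0e+00] F [ 0.7 -0.1 -1.6] op 0.0341
need [0.003  0.0014 0.0999] turn 0.001
```

View pics/w6.png

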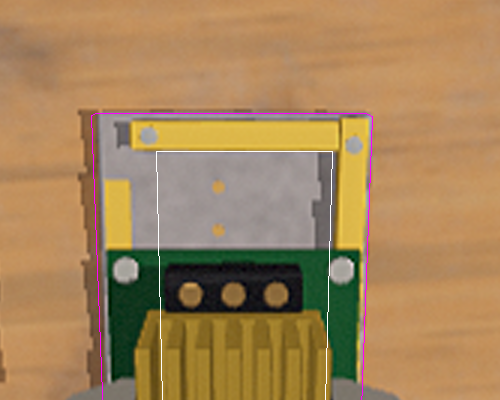

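The manual's scale: shifts go in shares of 50 mm and turns go in units of 0.05 rad. Converting my numbers, 0.03 m is 0.6, 0.025 m is 0.5.

>>> send_path(deltas=[{"jaw": 0.03,"trans": [0.06,0.028,0.6]},{"jaw": 0.03,"trans": [0,0,0.6]},{"jaw": 0.03,"trans": [0,0,0.5]},{"jaw": 0.03,"trans": [0,0,0.2]},{"jaw": 0.03},{"jaw": 0.03},{"jaw": 0.03}])

```text
t: 20.3
tool_pos: [0.6011, -0.0832, 0.0581]
orientation: [2.301, 2.135, 0.003]
force: [0.5, 0.0, -1.0]
opening: 0.0338
gripper_force: 25.0
```

```bash
python3 -c "
from fit import *;go(.599,-.082,.041,-.073)"
```

```text
t 20.3 p [ 0.6011 -0.0832  0.0581] yaw of tool x 85.71 tilt [ 3.1e-03 -7.0e-04 -1.0e+00] F [ 0.5  0.  -1. ] op 0.0338
need [ 0.001  -0.0023  0.0171] turn -0.002
```

In the tool's units: 0.01 m is 0.2, 0.003 m is 0.06, -0.002 rad is -0.04.

>>> send_path(deltas=[{"jaw": 0.03,"trans": [0.02,-0.04,0.2],"spin": -0.04},{"jaw": 0.03,"trans": [0,0,0.06]},{"jaw": 0.03,"trans": [0,0,0.04]},{"jaw": 0.03,"trans": [0,0,0.02]},{"jaw": 0.03},{"jaw": 0.03}])

```text
t: 20.9
tool_pos: [0.5979, -0.0818, 0.041]
orientation: [-2.301, -2.139, 0.0]
force: [-4.9, 1.0, 9.3]
opening: 0.0337
gripper_force: 25.0
```

>>> send_path(deltas=[{"jaw": 0.03,"trans": [0,0.02,0.01]},{"jaw": 0.03,"trans": [0,0.02,0]},{"jaw": 0.03}])

```text
t: 21.2
tool_pos: [0.6001, -0.0821, 0.041]
orientation: [2.301, 2.139, -0.0]
force: [-6.5, 1.3, 12.2]
opening: 0.0337
gripper_force: 25.0
```

```bash
python3 -c "
from fit import *;go(.603,-.078,.041,-.073)"
```

```text
t 21.2 p [ 0.6001 -0.0821  0.041 ] yaw of tool x 85.82 tilt [ 2.e-04 -2.e-04 -1.e+00] F [-6.5  1.3 12.2] op 0.0337
need [0.0043 0.0026 0.    ] turn 0.0
```

In the tool's units: 0.001 m is 0.02, -0.0005 m is -0.01.

>>> send_path(deltas=[{"jaw": 0.03,"trans": [0,0.02,-0.01]},{"jaw": 0.03,"trans": [0,0.02,0]},{"jaw": 0.03}])

```text
t: 21.5
tool_pos: [0.602, -0.0823, 0.041]
orientation: [2.301, 2.139, -0.0]
force: [-4.6, 1.2, 8.6]
opening: 0.0338
gripper_force: 25.0
```

>>> send_path(deltas=[{"jaw": 0.03,"trans": [0,0.02,0]},{"jaw": 0.03}])

```text
t: 21.7
tool_pos: [0.603, -0.0824, 0.041]
orientation: [2.301, 2.139, -0.0]
force: [-4.6, 1.4, 8.1]
opening: 0.0343
gripper_force: 25.0
```

>>> send_path(deltas=[{"jaw": 0.03,"trans": [0,0.02,0]},{"jaw": 0.03}])

```text
t: 21.9
tool_pos: [0.6037, -0.0824, 0.041]
orientation: [-2.301, -2.139, 0.001]
force: [-7.0, 1.4, 10.5]
opening: 0.0338
gripper_force: 25.0
```

>>> send_path(deltas=[{"jaw": 0.03,"trans": [0.02,0,0]},{"jaw": 0.03,"trans": [0.02,0,0]},{"jaw": 0.03}])

```text
t: 22.2
tool_pos: [0.6038, -0.0819, 0.041]
orientation: [2.301, 2.137, -0.003]
force: [-6.4, -5.7, 8.0]
opening: 0.0337
gripper_force: 25.0
```

In the tool's units: 0.001 m is 0.02, 0.0005 m is 0.01.

>>> send_path(deltas=[{"jaw": 0.03,"trans": [0.02,0.01,-0.006]},{"jaw": 0.03,"trans": [0.02,0.01,0]},{"jaw": 0.03}])

```text
t: 22.5
tool_pos: [0.604, -0.0806, 0.041]
orientation: [2.302, 2.138, -0.006]
force: [-10.5, -9.1, 10.2]
opening: 0.0339
gripper_force: 25.0
```

>>> send_path(deltas=[{"jaw": 0.03,"trans": [0.02,0,0]},{"jaw": 0.03,"trans": [0.02,0,0]},{"jaw": 0.03}])

```text
t: 22.8
tool_pos: [0.6041, -0.0786, 0.041]
orientation: [2.302, 2.138, -0.006]
force: [-10.6, -8.4, 10.8]
opening: 0.0339
gripper_force: 25.0
```

>>> send_path(deltas=[{"jaw": 0.03,"trans": [0.02,0,0]},{"jaw": 0.03}])

```text
t: 23.0
tool_pos: [0.6042, -0.0781, 0.0411]
orientation: [2.301, 2.137, -0.007]
force: [-11.0, -10.0, 9.9]
opening: 0.0339
gripper_force: 25.0
```

In the tool's units: 0.001 m is 0.02.

>>> send_path(deltas=[{"jaw": 0.03,"trans": [0.02,0,0]},{"jaw": 0.03}])

```text
t: 23.2
tool_pos: [0.6042, -0.078, 0.0411]
orientation: [2.301, 2.136, -0.008]
force: [-10.6, -14.7, 10.2]
opening: 0.0339
gripper_force: 25.0
```

>>> send_path(deltas=[{"jaw": 0.03,"trans": [0.02,0,0]},{"jaw": 0.03}])

```text
t: 23.4
tool_pos: [0.6042, -0.0779, 0.0411]
orientation: [2.3, 2.136, -0.01]
force: [-11.0, -18.1, 9.1]
opening: 0.0342
gripper_force: 25.0
```

>>> send_path(deltas=[{"jaw": 0.042},{"jaw": 0.042},{"jaw": 0.042}])

```text
t: 23.7
tool_pos: [0.6057, -0.0731, 0.0403]
orientation: [2.301, 2.139, 0.001]
force: [-0.6, -1.1, 0.3]
opening: 0.042
gripper_force: 0.0
```

>>> send_path(deltas=[{"jaw": 0.042,"trans": [0,0,-0.4]},{"jaw": 0.042,"trans": [0,0,-0.6]},{"jaw": 0.06,"trans": [0,0,-0.9]},{"jaw": 0.065,"trans": [0,0,-0.5]},{"jaw": 0.065},{"jaw": 0.065}])

```text
t: 24.3
tool_pos: [0.606, -0.0731, 0.1607]
orientation: [2.3, 2.139, 0.002]
force: [0.2, -0.2, -0.6]
opening: 0.0642
gripper_force: 0.0
```

```bash
python3 - <<'E'
from fit import *
state();w=cam('wrist')
m=masks(w);P=[.604,-.078,-.073]
print(fit(w,m["grey"]|m["green"]|m["yellow"],PLATE,P,0),fit(w,m["green"],MOD,P,.008))
im=cv2.resize(w["bgr"],None,fx=4,fy=4,interpolation=2)
q=(proj(w,[[*P[:2],0]])[0]*4).astype(int);cv2.imwrite("pics/w7.png",im[q[1]-250:q[1]+250,q[0]-250:q[0]+250])
go(.469,.216,.15,-.04)
E
```

```text
t 24.3 p [ 0.606  -0.0731  0.1607] yaw of tool x 85.85 tilt [ 1.4e-03 -1.0e-04 -1.0e+00] F [ 0.2 -0.2 -0.6] op 0.0642
(array([ 0.60378648, -0.0774002 , -0.07893201]), np.float64(0.02728699827628663)) (array([ 0.60377024, -0.07827691, -0.08234752]), np.float64(0.0400968992248062))
t 24.35 p [ 0.605  -0.073   0.1591] yaw of tool x 85.84 tilt [-1.2e-03  4.0e-04 -1.0e+00] F [0.2 0.3 0.2] op 0.0647
need [ 0.2783 -0.1566  0.0094] turn -0.033
```

View pics/w7.png

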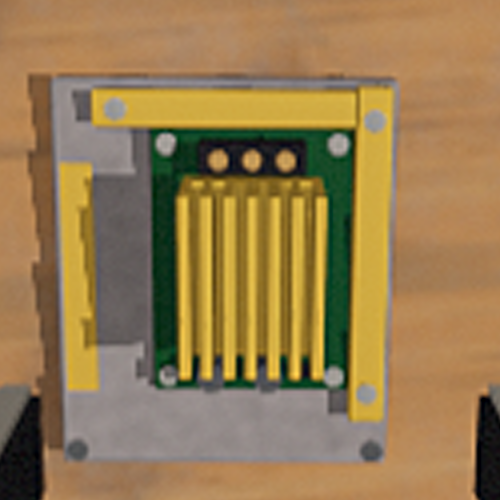

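In the tool's units: 0.04 m is 0.8, 0.03 m is 0.6, -0.033 rad is -0.66.

>>> send_path(deltas=[{"jaw": 0.065,"trans": [0.6,-0.52,0],"spin": -0.66},{"jaw": 0.065,"trans": [0.8,-0.52,0]},{"jaw": 0.065,"trans": [0.8,-0.52,0]},{"jaw": 0.065,"trans": [0.8,-0.52,0]},{"jaw": 0.065,"trans": [0.8,-0.52,0]},{"jaw": 0.065,"trans": [0.8,-0.4,0]},{"jaw": 0.065,"trans": [0.8,0,0]},{"jaw": 0.065},{"jaw": 0.065},{"jaw": 0.065}])

```text
t: 25.35
tool_pos: [0.4668, 0.2023, 0.1588]
orientation: [-2.265, -2.176, 0.004]
force: [0.1, -0.2, -0.2]
opening: 0.0651
gripper_force: 0.0
```

Run:
```python
from fit import *
w=cam('wrist');m=masks(w)
print(fit(w,m["green"],MOD,[.469,.216,-.04],.004))
print(fit(w,m["green"]|m["red"],MOD,[.469,.216,-.04],.004))
go(.469,.216,.038,-.04)
```

```text
(array([ 0.46911997,  0.21656451, -0.03809831]), np.float64(0.016911136428367987))
(array([ 0.46911997,  0.21656451, -0.03809831]), np.float64(0.016911136428367987))
t 25.4 p [0.4671 0.202  0.1592] yaw of tool x 87.65 tilt [-1.7e-03 -9.0e-04 -1.0e+00] F [-0.8  0.6  0.9] op 0.0649
need [0.0141 0.0015 0.1212] turn -0.001
```

In the tool's units: 0.03 m is 0.6, 0.02 m is 0.4.

>>> send_path(deltas=[{"jaw": 0.065,"trans": [0.282,0.036,0.6]},{"jaw": 0.065,"trans": [0,0,0.6]},{"jaw": 0.065,"trans": [0,0,0.6]},{"jaw": 0.065,"trans": [0,0,0.4]},{"jaw": 0.065},{"jaw": 0.065},{"jaw": 0.065}])

```text
t: 26.1
tool_pos: [0.4711, 0.217, 0.0518]
orientation: [2.266, 2.175, 0.003]
force: [-0.3, 0.3, 0.0]
opening: 0.0649
gripper_force: 0.0
```

```bash
python3 -c "
from fit import *
go(.4692,.2165,.038,-.04)"
```

```text
t 26.1 p [0.4711 0.217  0.0518] yaw of tool x 87.66 tilt [ 2.2e-03  7.0e-04 -1.0e+00] F [-0.3  0.3  0. ] op 0.0649
need [-0.0006 -0.0019  0.0138] turn -0.001
```

In the tool's units: 0.012 m is 0.24, -0.0008 m is -0.016.

>>> send_path(deltas=[{"jaw": 0.065,"trans": [0,-0.016,0.24]},{"jaw": 0.03},{"jaw": 0.03},{"jaw": 0.03},{"jaw": 0.03},{"jaw": 0.03},{"jaw": 0.03}], squeeze=25)

```text
t: 26.8
tool_pos: [0.4692, 0.2174, 0.0385]
orientation: [2.265, 2.177, 0.001]
force: [-1.0, -0.1, 2.0]
opening: 0.0335
gripper_force: 25.0
```

>>> send_path(deltas=[{"jaw": 0.03,"trans": [0,0,-0.4]},{"jaw": 0.03,"trans": [0,0,-0.8]},{"jaw": 0.03,"trans": [0,0,-0.8]},{"jaw": 0.03,"trans": [0,0,-0.3]},{"jaw": 0.03},{"jaw": 0.03},{"jaw": 0.03}])

```text
t: 27.5
tool_pos: [0.4675, 0.2167, 0.1505]
orientation: [-2.264, -2.175, 0.006]
force: [-0.6, 0.8, 0.0]
opening: 0.0339
gripper_force: 25.0
```

```bash
python3 -c "
from fit import *;
go(.468,.029,.15,-.07)"
```

```text
t 27.5 p [0.4675 0.2167 0.1505] yaw of tool x 87.71 tilt [-0.004  -0.0014 -1.    ] F [-0.6  0.8  0. ] op 0.0339
need [-0.1875  0.008   0.0008] turn 0.03
```

>>> send_path(deltas=[{"jaw": 0.03,"trans": [-0.8,0.04,0],"spin": 0.6},{"jaw": 0.03,"trans": [-0.9,0.04,0]},{"jaw": 0.03,"trans": [-0.9,0.04,0]},{"jaw": 0.03,"trans": [-0.9,0,0]},{"jaw": 0.03,"trans": [-0.9,0,0]},{"jaw": 0.03,"trans": [-0.8,0,0]},{"jaw": 0.03},{"jaw": 0.03},{"jaw": 0.03}])

```text
t: 28.4
tool_pos: [0.4573, -0.0417, 0.152]
orientation: [-2.296, -2.141, 0.001]
force: [1.0, 0.1, -0.9]
opening: 0.0337
gripper_force: 25.0
```

Run:
```python
from fit import *
w=cam('wrist');m=masks(w)
a=fit(w,m["grey"]|m["red"],PLATE,[.473,.033,-.07],0);print(a)
p=a[0];im=cv2.resize(w["bgr"],None,fx=3,fy=3,interpolation=2)
draw(w,im,PLATE,p,0,3);F=np.array(box(-30,25,-50,34,8,8))/1e3;draw(w,im,F,p,0,3,(255,255,255))
q=(proj(w,[[*p[:2],0]])[0]*3).astype(int);y=max(q[1]-220,0);cv2.imwrite("pics/w8.png",im[y:y+400,max(q[0]-250,0):q[0]+250])
go(p[0]-.0045,p[1]-.0045,.055,p[2])
```

```text
(array([ 0.4729168 ,  0.03284661, -0.07148939]), np.float64(0.033058286516853934))
t 28.45 p [ 0.4576 -0.0414  0.1523] yaw of tool x 86.06 tilt [-1.6e-03  7.0e-04 -1.0e+00] F [ 0.4 -0.3 -1.9] op 0.0337
need [0.0703 0.0062 0.0973] turn 0.003
```

View pics/w8.png

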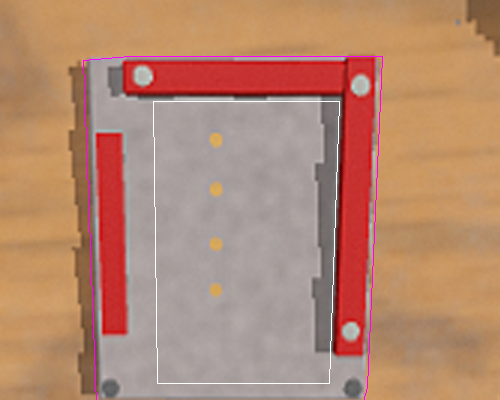

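>>> send_path(deltas=[{"jaw": 0.03,"trans": [0.7,0.12,0],"spin": 0.06},{"jaw": 0.03,"trans": [0.7,0,0.4]},{"jaw": 0.03,"trans": [0,0,0.5]},{"jaw": 0.03,"trans": [0,0,0.6]},{"jaw": 0.03,"trans": [0,0,0.4]},{"jaw": 0.03},{"jaw": 0.03},{"jaw": 0.03}])

```text
t: 29.25
tool_pos: [0.4701, 0.0273, 0.0597]
orientation: [2.299, 2.139, 0.002]
force: [0.7, -0.1, -0.9]
opening: 0.0336
gripper_force: 25.0
```

```bash
python3 -c "
from fit import *;
go(.4685,.0285,.0425,-.0715)"
```

```text
t 29.25 p [0.4701 0.0273 0.0597] yaw of tool x 85.86 tilt [ 0.0021 -0.     -1.    ] F [ 0.7 -0.1 -0.9] op 0.0336
need [ 0.0011 -0.0017  0.0172] turn -0.001
```

In the tool's units: 0.01 m is 0.2, 0.003 m is 0.06.

>>> send_path(deltas=[{"jaw": 0.03,"trans": [0.02,-0.02,0.2]},{"jaw": 0.03,"trans": [0,0,0.06]},{"jaw": 0.03,"trans": [0,0,0.04]},{"jaw": 0.03,"trans": [0,0,0.01]},{"jaw": 0.03},{"jaw": 0.03}])

```text
t: 29.85
tool_pos: [0.4682, 0.0279, 0.0429]
orientation: [2.301, 2.139, 0.0]
force: [0.1, -0.6, -0.4]
opening: 0.0335
gripper_force: 25.0
```

>>> send_path(deltas=[{"jaw": 0.03,"trans": [0,0.02,0]},{"jaw": 0.03,"trans": [0,0.02,0]},{"jaw": 0.03}])

```text
t: 30.15
tool_pos: [0.4703, 0.0277, 0.0428]
orientation: [2.301, 2.139, 0.0]
force: [-0.3, 0.7, -0.7]
opening: 0.0333
gripper_force: 25.0
```

Not yet touching; lower 1 mm more.

In the tool's units: 0.0006 m is 0.012.

>>> send_path(deltas=[{"jaw": 0.03,"trans": [0,0,0.012]},{"jaw": 0.03,"trans": [0,0,0.012]},{"jaw": 0.03}])

```text
t: 30.45
tool_pos: [0.4703, 0.0278, 0.0425]
orientation: [2.301, 2.139, -0.0]
force: [-4.5, -0.1, 8.7]
opening: 0.034
gripper_force: 25.0
```

>>> send_path(deltas=[{"jaw": 0.03,"trans": [0,0.02,0]},{"jaw": 0.03,"trans": [0,0.02,0]},{"jaw": 0.03}])

```text
t: 30.75
tool_pos: [0.4723, 0.0277, 0.0425]
orientation: [2.301, 2.139, 0.0]
force: [-4.6, 0.6, 9.6]
opening: 0.0337
gripper_force: 25.0
```

>>> send_path(deltas=[{"jaw": 0.03,"trans": [0,0.02,0]},{"jaw": 0.03}])

```text
t: 30.95
tool_pos: [0.4731, 0.0276, 0.0425]
orientation: [-2.301, -2.139, 0.0]
force: [-4.8, -0.1, 10.9]
opening: 0.0342
gripper_force: 25.0
```

In the tool's units: 0.001 m is 0.02, -0.0003 m is -0.006.

>>> send_path(deltas=[{"jaw": 0.03,"trans": [0,0.02,-0.006]},{"jaw": 0.03}])

```text
t: 31.15
tool_pos: [0.4732, 0.0276, 0.0425]
orientation: [-2.3, -2.138, 0.003]
force: [-9.4, 0.7, 13.3]
opening: 0.0338
gripper_force: 25.0
```

>>> send_path(deltas=[{"jaw": 0.03,"trans": [0.02,0.01,0]},{"jaw": 0.03,"trans": [0.02,0,0]},{"jaw": 0.03,"trans": [0.02,0,0]},{"jaw": 0.03}])

```text
t: 31.55
tool_pos: [0.4733, 0.0285, 0.0425]
orientation: [2.301, 2.139, -0.008]
force: [-14.0, -11.2, 16.7]
opening: 0.0341
gripper_force: 25.0
```

>>> send_path(deltas=[{"jaw": 0.03,"trans": [0.02,0.01,0]},{"jaw": 0.03,"trans": [0.02,0,0]},{"jaw": 0.03}])

```text
t: 31.85
tool_pos: [0.4734, 0.0299, 0.0424]
orientation: [-2.301, -2.139, 0.011]
force: [-17.0, -14.6, 20.2]
opening: 0.0338
gripper_force: 25.0
```

In the tool's units: 0.001 m is 0.02, -0.0008 m is -0.016.

>>> send_path(deltas=[{"jaw": 0.03,"trans": [0,-0.014,-0.016]},{"jaw": 0.03,"trans": [0.02,0,0]},{"jaw": 0.03}])

```text
t: 32.15
tool_pos: [0.4735, 0.0326, 0.0424]
orientation: [-2.3, -2.138, 0.005]
force: [-6.7, -4.9, 5.8]
opening: 0.0339
gripper_force: 25.0
```

>>> send_path(deltas=[{"jaw": 0.03,"trans": [0.02,0,0]},{"jaw": 0.03,"trans": [0.02,0,0]},{"jaw": 0.03}])

```text
t: 32.45
tool_pos: [0.4736, 0.0346, 0.0424]
orientation: [-2.3, -2.139, 0.005]
force: [-6.6, -5.7, 5.3]
opening: 0.0337
gripper_force: 25.0
```

>>> send_path(deltas=[{"jaw": 0.03,"trans": [0.02,0,0]},{"jaw": 0.03}])

```text
t: 32.65
tool_pos: [0.4737, 0.0353, 0.0424]
orientation: [-2.3, -2.139, 0.006]
force: [-7.2, -6.6, 5.3]
opening: 0.0337
gripper_force: 25.0
```

In the tool's units: 0.001 m is 0.02.

>>> send_path(deltas=[{"jaw": 0.03,"trans": [0.02,0,0]},{"jaw": 0.03}])

```text
t: 32.85
tool_pos: [0.4737, 0.0355, 0.0425]
orientation: [2.3, 2.139, -0.008]
force: [-8.1, -11.5, 7.2]
opening: 0.0335
gripper_force: 25.0
```

>>> send_path(deltas=[{"jaw": 0.03,"trans": [0.02,0,0]},{"jaw": 0.03}])

```text
t: 33.05
tool_pos: [0.4737, 0.0356, 0.0425]
orientation: [2.299, 2.139, -0.01]
force: [-8.6, -16.5, 8.2]
opening: 0.0338
gripper_force: 25.0
```

>>> send_path(deltas=[{"jaw": 0.03,"trans": [0.02,0.01,0]},{"jaw": 0.03}])

```text
t: 33.25
tool_pos: [0.4738, 0.0357, 0.0426]
orientation: [2.299, 2.138, -0.013]
force: [-11.8, -22.0, 11.6]
opening: 0.0337
gripper_force: 25.0
```

Firm in both directions. Release, lift and look.

>>> send_path(deltas=[{"jaw": 0.042},{"jaw": 0.042},{"jaw": 0.042}])

```text
t: 33.55
tool_pos: [0.4759, 0.0396, 0.0427]
orientation: [2.301, 2.139, 0.001]
force: [-0.9, 0.1, 0.7]
opening: 0.0418
gripper_force: 0.0
```

>>> send_path(deltas=[{"jaw": 0.042,"trans": [0,0,-0.4]},{"jaw": 0.042,"trans": [0,0,-0.6]},{"jaw": 0.06,"trans": [0,0,-0.9]},{"jaw": 0.065,"trans": [-0.2,0,-0.5]},{"jaw": 0.065},{"jaw": 0.065}])

```text
t: 34.15
tool_pos: [0.4754, 0.0296, 0.163]
orientation: [2.3, 2.138, 0.002]
force: [0.6, 0.1, 0.0]
opening: 0.0641
gripper_force: 0.0
```

```bash
python3 - <<'E'
from fit import *
state();w=cam('wrist')
m=masks(w);P=[.473,.0335,-.0715]
print(fit(w,m["grey"]|m["green"]|m["red"],PLATE,P,0),fit(w,m["green"],MOD,P,.008))
im=cv2.resize(w["bgr"],None,fx=4,fy=4,interpolation=2)
q=(proj(w,[[*P[:2],0]])[0]*4).astype(int);cv2.imwrite("pics/w9.png",im[q[1]-250:q[1]+250,q[0]-250:q[0]+250])
s=cam("side");print("reel",unproj(s,[[281,192]],0),[int(x) for x in s["bgr"][183,281]]);cv2.imwrite("pics/s9.png",s["bgr"])
a=cv2.imread("pics/side0.png");r=np.abs(a.astype(int)-s["bgr"])[165:200,265:298].mean();print("reel diff",r, "jar diff",np.abs(a.astype(int)-s["bgr"])[140:160,280:300].mean())
E
```

```text
t 34.15 p [0.4754 0.0296 0.163 ] yaw of tool x 85.81 tilt [ 1.6e-03  2.0e-04 -1.0e+00] F [0.6 0.1 0. ] op 0.0641
(array([ 0.47286901,  0.03418739, -0.07157823]), np.float64(0.019181663424124515)) (array([ 0.47303118,  0.03354107, -0.06255188]), np.float64(0.07347328244274809))
reel [[0.5974416  0.08142777 0.        ]] [44, 47, 49]
reel diff 0.8017316017316017 jar diff 0.7216666666666667
```

View pics/w9.png

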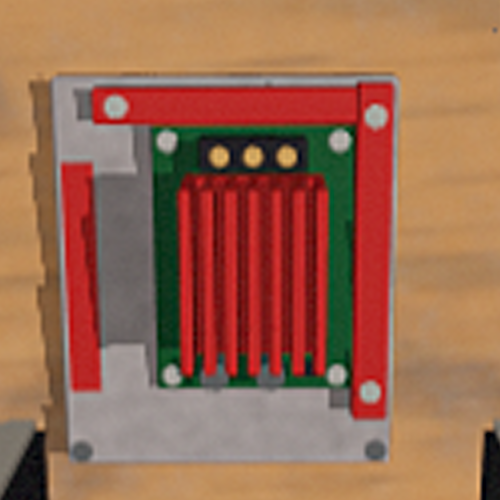

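The red module is snug against both fences, and the reel and jar have not moved. The gripper is clear of everything.

```bash
python3 -c "
from plant import robot
print(robot.close_job())"
```

```text
the job is handed in; nothing more can be done
None
```

The job is handed in at about 34 s: in the wrist-camera pictures each of the three modules sits in its own-colour fixture, snug against both fences, and the reel and jar are unmoved; one finger did press the blue fixture's fence with about 35 N (wrist reading) when releasing the blue module.

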